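# Free the mixing ball in the flask's neck and set the flask on the scale

### The arm

A 6-joint arm with a two-finger parallel gripper is mounted at the origin on the work surface. World frame = base frame: x ahead of the robot, y to its left, z up, the work surface at z = 0. Lengths are in m, angles in rad, forces in N, time in s.
With the tool pointing down it reaches from about 0.35 to 0.725 m from the base axis. Payload 4.3 kg.
Tool frame: the origin (TCP) lies on the centre line of the jaws, within the pads' length; the fingertips stand 22 mm ahead of it and the grasp point (between the pads) lies 3 mm ahead of it; z points along the fingers, y is the direction in which the jaws open and shut (so a half turn about z gives the same grasp; the last joint's range is limited). The gripper opens to 85 mm and grips with 20 to 120 N. Pads are 22 mm wide; open, the fingers measure 114 mm over their backs; the gripper's body (76 mm by 85 mm) begins 54 mm behind the grasp point. The pads swing forward as they close: fully open they stand 13 mm farther back than shut.
Start: joints at [-1.295, 0.377, 0.081, 1.274, 0, 1.46], TCP at [0.216, -0.533, 0.253] pointing down, gripper open.
Joint ranges: [-2.72, 2.72], [-0.84, 1.66], [-1.02, 1.22], [-1.77, 2.12], [-1.37, 1.28], [-3.14, 3.14]. Speed limits (rad/s): [2.57, 2.57, 3.14, 3.14, 3.14, 3.14].

### API

Orientations are given as a rotation vector (axis times angle).
In Python, from workcell import observe, capture, env gives the robot as it stands.
- The arm moves only by the tool jog_arm, never from a script. Its argument "series" is a list of rows, each a list of 7 numbers: the gripper command: -1 is fully open, 1 is shut, values between are in proportion, then the shift along the world's x, y, z in cm, then the turn, a rotation vector about the world's x, y, z in degrees. A call has 1 to 12 rows; each row is the pose to reach, as a shift and turn from the pose commanded when the call began; what a row does not reach only later rows make up. A row lasts 1/12 s, in which the tool goes at most 41.7 mm and 7.16 degrees, less where a joint would pass 70% of its speed; a pose out of reach is approached as far as the arm can. A call with a gripper value outside its range is refused whole. The fingers move at their own pace and stop on an object; the grip force is fixed at half the most. Time passes only in rows, so rows that repeat a pose let the fingers close. It gives the time, the measured TCP pose, the force and the opening at its end, in the units of the state.
- observe(): the state, without advancing time (a new reading comes with each control period).
- capture(name): name is "scene" or "side" or "wrist"; returns a dict with "color" (480x640x3 uint8, blue, green, red), "depth" (480x640 float32, m along the optical axis (not along the pixel's ray), 0 where there is no reading), "fov_y" (degrees; the focal length in pixels is half the picture's height over the tangent of half this angle, whatever the lens; pixels are square), "cx", "cy" (the principal point, pixels), "R" (3x3) and "t" (3): a world point X has camera coordinates R X + t; the wrist camera has in their place "T_tool_cam" (4x4, takes a point from camera to tool coordinates, whose origin is the TCP and whose axes are the flange's). Camera axes: x right, y down, z forward; pixel columns grow to the right and rows downward; lengths in m; the calibration is good to about 2 mm. The wrist camera is an equidistant fisheye: a pixel r from the principal point sees the ray r / f radians off the axis. A picture is of the moment at which its call begins: read the wrist's pose just before it.
- env.finish_job(): hands the job in, once; it reports no verdict.
The state is a dict: "clock": time; "qpos": joint angles; "joint_vel": joint speeds; "tau": joint torques, N m; "tcp_pos": TCP position; "tool_rot": TCP orientation; "wrist_force": force on the tool from outside, world axes, zero at the start; "wrist_torque": the same for the moment, N m; "grip_width": finger opening in m.
Only numpy, scipy, OpenCV 4.12 (cv2) and the standard library are available. Lean on these libraries where they do the work, as an engineer would, in place of code of your own. Each camera call takes 0.05 s, during which the arm holds its last target.

### The job

On the electronics bench stand two flat clear flasks; in one of them the orange mixing ball is stuck in the neck. Take that flask by the neck, rock it side to side until the ball drops through into the body, then stand the flask upright in the middle of the scale's steel pan, ready for refilling. Leave the other flask standing where it is.

Things in the scene. Friction and masses are not known exactly. Their poses are not given: they have to be found in the camera images.
- flask_mid (a point): Flask with the stuck ball: loose, rigid clear plastic, blue base, shoulder and lip, about 0.1 kg. Point: its centre, 61 mm above the underside; z up the neck, x along its wide side. Body 66 (x) by 44 (y) by 65 mm high; above it a straight rectangular neck to 122 mm, 37.5 (x) by 24.5 (y) mm outside, open on top. The +x wall carries the lower catch, the -x wall the upper, 27 mm higher.
- ball_center (a point): Centre of the orange ball, 16 mm across, 15 g; starts in the neck, 107 mm above the flask's underside, in the pocket of the upper catch. Leaning the flask 30 degrees or more to its +x side rolls it onto the lower catch; then as far to its -x side, into the body (a short wait at each). Freed and upright, its centre is 13 mm above the underside.
- scale_pan (a point): Centre of the top of the fixed bench scale's square steel pan, 140 by 140 mm, 30 mm above the bench; x, y along the pan's edges, z up. The scale's grey housing, 22 mm high, 150 mm wide, reaches 125 mm from this point in -x (dark display there) and 75 mm in +x.
- twin_mid (a point): Centre, 61 mm above the underside, of the other loose flask: same shape, size and colours, but its orange ball already lies at the bottom. To be left alone.

How it is judged:
On the way:
1. the ball has dropped out of the neck into the body of its flask (z of ball_center in the frame of flask_mid below -0.006 m and distance between ball_center and flask_mid below 0.065 m), for 0.1 s.
At the end, for the whole second after the job is handed in: The ball lies at the bottom inside its flask; the flask stands upright (within 8 degrees) and at rest on the scale's pan, its centre within 30 mm of the pan's centre, released (z of ball_center in the frame of flask_mid below -0.03 m and distance between ball_center and flask_mid below 0.062 m and horizontal distance between flask_mid and scale_pan below 0.03 m and height (world z) of flask_mid between 0.086 and 0.096 m and angle between flask_mid's own z axis and vertical below 0.15 rad and linear speed of flask below 0.02 m/s); the robot touches nothing.
It fails at once if the other flask is moved more than 30 mm or tipped over (distance of twin_mid from where it was at the start of the episode above 0.03 m or angle between twin_mid's own z axis and vertical above 0.5 rad).
It also fails if it takes over 51 s, if anything falls off the work surface, if the arm or the gripper's body presses on something with over 40 N, if the wrist force passes 120 N, or if a joint passes its speed limit or range.

## Working session

There is one attempt and no reset: what is moved stays moved. The work goes in short steps, Python scripts to look and compute and a tool call to move; the robot and the scene stay as the last step left them, time stands still between calls to the robot, and variables do not carry over. Pictures are saved under pics/ and viewed, and the job is handed in when it is done.

Besides the shell and the picture viewer there is one more tool, called after "Emit:" by a JSON object that holds its "method" and its "body". jog_arm: Moves the arm, as the interface text tells. Its arguments: {"type":"object","properties":{"series":{"type":"array"}},"required":["series"]}

```bash
ls; mkdir -p pics
python3 - <<'E'
from workcell import observe, capture, env
import cv2
print(observe())
for n in ["scene","side","wrist"]:
    c=capture(n); cv2.imwrite(f"pics/{n}0.png",c["color"]); print(n,{k:v for k,v in c.items() if k not in("color","depth")})
E
```

```text
pics
{'clock': 0.0, 'qpos': array([-1.29531639e+00,  3.78086653e-01,  7.96331495e-02,  1.27439014e+00,
        4.10522006e-05,  1.46049960e+00]), 'joint_vel': array([ 0.0009554 ,  0.00016235,  0.00107356,  0.00074125, -0.00054986,
        0.00116541]), 'tau': array([ 2.61061905e-04, -4.63600087e+01,  2.69878238e+01,  2.07493664e-02,
       -2.21469199e-04, -1.16268109e-05]), 'tcp_pos': array([ 0.21621363, -0.53214964,  0.25235016]), 'tool_rot': array([-3.08132491e+00, -6.01834058e-01,  2.00910249e-04]), 'wrist_force': array([-0.26254181,  0.163853  , -0.45805327]), 'wrist_torque': array([-0.02306639,  0.01945522, -0.01389964]), 'grip_width': 0.08540209062556199}
scene {'fov_y': 47.429015728679694, 'cx': 317.6303427967217, 'cy': 244.12907093538493, 'R': array([[ 0.64541532,  0.76358178,  0.01954301],
       [ 0.43783298, -0.34886979, -0.82860856],
       [-0.62589244,  0.54335323, -0.55948719]]), 't': array([-0.36190159, -0.13173367,  1.1635645 ])}
side {'fov_y': 52.955966048578496, 'cx': 321.37330603892684, 'cy': 237.8982240680875, 'R': array([[-0.96642519, -0.2567783 , -0.00934074],
       [-0.15679578,  0.61814513, -0.77026728],
       [ 0.20356186, -0.74294112, -0.63765278]]), 't': array([0.50551235, 0.14737336, 0.60546924])}
wrist {'fov_y': 65.70646984690485, 'cx': 320.94201509843975, 'cy': 235.9742368460264, 'T_tool_cam': array([[ 2.07831350e-04, -9.55460043e-01, -2.95120421e-01,
         7.52819866e-02],
       [ 9.99998924e-01, -2.29898722e-04,  1.44852792e-03,
        -9.54155269e-04],
       [-1.45185835e-03, -2.95120405e-01,  9.55458968e-01,
        -1.20808530e-01],
       [ 0.00000000e+00,  0.00000000e+00,  0.00000000e+00,
         1.00000000e+00]])}
```

View pics/scene0.png

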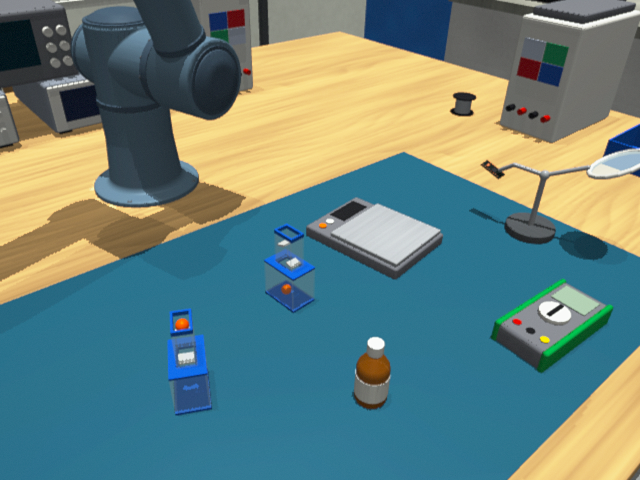

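View pics/side0.png

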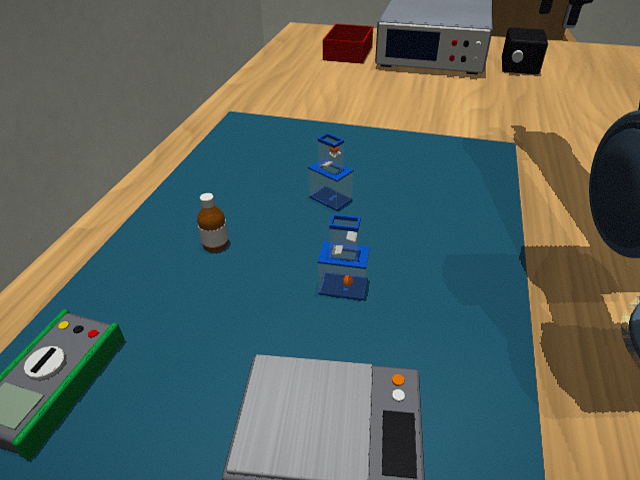

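View pics/wrist0.png

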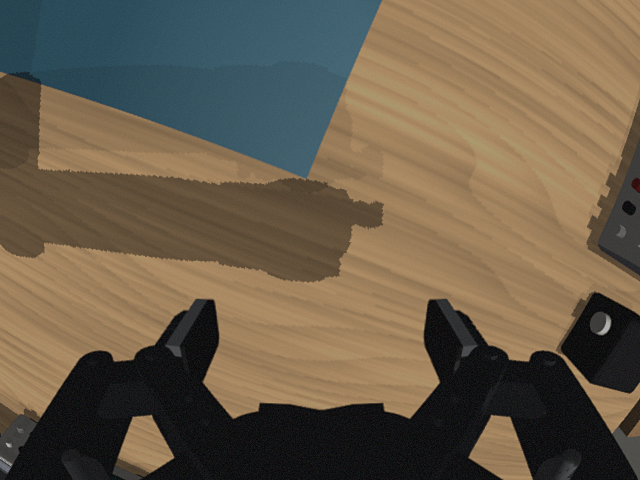

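The stuck ball is in the left flask in the scene view (ball at about 182,324; in the side view about 335,152). The twin is the one at (290,270) and the scale at (380,235). I'll zoom in and measure.

```bash
cat > h.py <<'E'
import numpy as np, cv2
from workcell import observe, capture, env
def foc(c): return 240/np.tan(np.radians(c["fov_y"])/2)
def ray(c,px,z):
    px=np.atleast_2d(np.asarray(px,float)); f=foc(c)
    d=np.c_[(px[:,0]-c["cx"])/f,(px[:,1]-c["cy"])/f,np.ones(len(px))]@c["R"]
    o=-c["R"].T@c["t"]; s=(z-o[2])/d[:,2]; return o+s[:,None]*d
def proj(c,X):
    X=np.atleast_2d(X); p=X@c["R"].T+c["t"]; f=foc(c); return np.c_[f*p[:,0]/p[:,2]+c["cx"],f*p[:,1]/p[:,2]+c["cy"]]
def tri(cs,pxs):
    A=[];b=[]
    for c,p in zip(cs,pxs):
        f=foc(c); d=c["R"].T@np.array([(p[0]-c["cx"])/f,(p[1]-c["cy"])/f,1]); d/=np.linalg.norm(d)
        o=-c["R"].T@c["t"]; P=np.eye(3)-np.outer(d,d); A.append(P); b.append(P@o)
    return np.linalg.lstsq(np.vstack(A),np.hstack(b),rcond=None)[0]
E
python3 - <<'E'
from h import *
s=cv2.imread("pics/scene0.png"); d=cv2.imread("pics/side0.png")
a=cv2.resize(s[295:425,150:230],None,fx=4.5,fy=4.5,interpolation=cv2.INTER_CUBIC)
b=cv2.resize(d[125:215,290:370],None,fx=5,fy=5,interpolation=cv2.INTER_CUBIC)
h=max(a.shape[0],b.shape[0]); p=lambda i:cv2.copyMakeBorder(i,0,h-i.shape[0],0,0,cv2.BORDER_CONSTANT)
cv2.imwrite("pics/z0.png",np.hstack([p(a),p(b)])[:600])
cs={"scene":capture("scene"),"side":capture("side")}
for n,c in cs.items():
    hsv=cv2.cvtColor(c["color"],cv2.COLOR_BGR2HSV)
    for nm,lo,hi in [("orange",(3,170,130),(14,255,255)),("blue",(105,180,120),(125,255,255)),("darkblue",(105,180,60),(125,255,119))]:
        m=cv2.inRange(hsv,lo,hi); k,l,st,ce=cv2.connectedComponentsWithStats(m)
        for i in range(1,k):
            if st[i,4]>15: print(n,nm,st[i],ce[i].round(1))
E
```

```text
scene orange [282 285   9   7  40] [286.  287.7]
scene orange [176 319  13  10  98] [181.6 323.8]
scene blue [610 135  29  13  62] [622.9 142.6]
scene blue [274 224  30  17 148] [288.4 231.7]
scene blue [264 254  51  26 440] [289.4 267.6]
scene blue [266 291  25  18  46] [278.5 299.9]
scene blue [292 299  22  13  56] [302.3 304.4]
scene blue [169 308  24  26 212] [180.5 320. ]
scene blue [167 334  41  46 885] [187.3 361. ]
scene blue [183 383  16   8  64] [190.5 386.7]
scene blue [175 405  37   9  96] [192.9 409.3]
scene darkblue [ 365    0   87   60 4014] [409.7  24.2]
scene darkblue [210  12  17  18 250] [218.   20.9]
scene darkblue [539  63  24  23 362] [549.9  73.8]
scene darkblue [614 126  26  21 303] [630.4 137. ]
scene darkblue [605 141  27  14 162] [615.  146.9]
scene darkblue [633 170   7   6  22] [637.1 172.7]
scene darkblue [279 226  20   8  40] [288.2 229.2]
scene darkblue [275 231  29  12  52] [289.6 237.2]
scene darkblue [173 311  15   5  42] [179.8 313.3]
scene darkblue [171 330  22   6  57] [181.6 333. ]
scene darkblue [173 374  34   6  44] [189.7 376.8]
scene darkblue [176 407  36   8  40] [193.5 411.1]
side orange [344 275   5   8  29] [346.  278.6]
side blue [318 133  26  13  86] [330.5 138.5]
side blue [309 161  44  20 257] [331.1 171.1]
side blue [329 195   7   6  18] [331.6 197.3]
side blue [329 214  32  15 154] [344.9 220.7]
side blue [318 241  52  27 587] [343.5 255.7]
side darkblue [329 143  11   5  16] [334.3 145. ]
side darkblue [310 196  10   6  20] [314.2 197.9]
side darkblue [327 198  25  12  56] [339.5 204.2]
side darkblue [334 216  24   5  60] [345.3 218.1]
side darkblue [330 226  29   6  70] [343.6 228.1]
side darkblue [356 251   5  11  31] [358.  254.8]
side darkblue [318 262  48   7  50] [342.  264.9]
side darkblue [340 276  19  12  33] [350.2 283.7]
side darkblue [319 292  45   8  83] [341.  295.7]
```

View pics/z0.png

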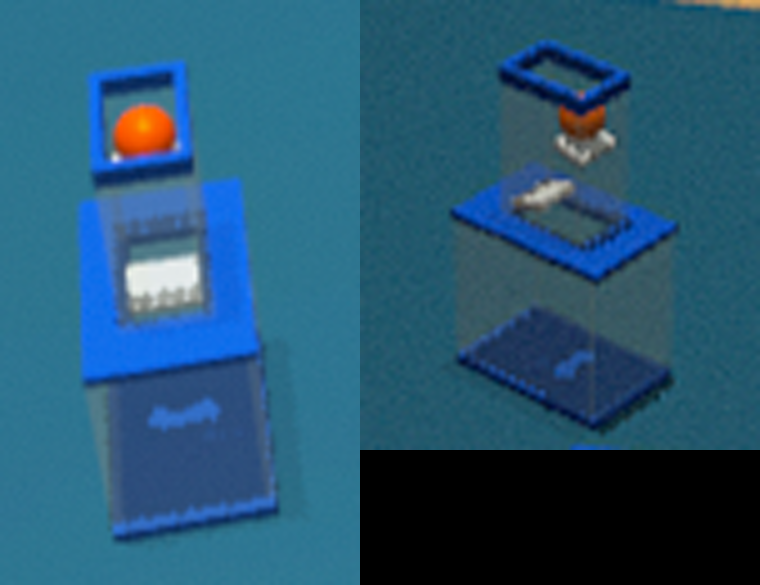

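Run:
```python
from h import *
sc=capture("scene"); sd=capture("side")
Z=lambda p,o,k:np.array(p)/k+np.array(o)-0.4
def show(n,c,px,z):
    P=ray(c,px,z); e=np.roll(P,-1,0)-P
    print(n,"ctr",P.mean(0).round(4),"edges",np.linalg.norm(e,axis=1).round(4),"ang",np.degrees(np.arctan2(e[:,1],e[:,0])).round(1)); 
show("shoulder scene",sc,Z([(80,203),(241,180),(258,348),(85,375)],(150,295),4.5),.065)
show("shoulder side",sd,Z([(92,210),(185,165),(317,225),(237,270)],(290,125),5),.065)
show("lip scene",sc,Z([(90,75),(187,62),(192,155),(95,174)],(150,295),4.5),.122)
show("lip side",sd,Z([(139,68),(185,42),(270,77),(222,103)],(290,125),5),.122)
print("ball", tri([sc,sd],[(181.6,323.8),(290+222/5,125+115/5)]), ray(sc,(181.6,323.8),.107))
# pan via depth/plane
for n,c in (("scene",sc),("side",sd)):
    f=foc(c); d=c["depth"]; v,u=np.nonzero(d>0); zz=d[v,u]
    X=(np.c_[(u-c["cx"])/f*zz,(v-c["cy"])/f*zz,zz]-c["t"])@c["R"]
    hsv=cv2.cvtColor(c["color"],cv2.COLOR_BGR2HSV)[v,u]
    k=(X[:,0]>.2)&(X[:,0]<.8)&(X[:,1]>-.2)&(X[:,1]<.45)&(abs(X[:,2]-.03)<.004)&(hsv[:,1]<50)&(hsv[:,2]>110)
    m=np.zeros((480,640),np.uint8); m[v[k],u[k]]=255; m=cv2.morphologyEx(m,cv2.MORPH_OPEN,np.ones((3,3)))
    N,l,st,ce=cv2.connectedComponentsWithStats(m); i=1+np.argmax(st[1:,4]); print(n,st[i])
    vv,uu=np.nonzero(l==i); P=ray(c,np.c_[uu,vv],.03)
    r=cv2.minAreaRect(P[:,:2].astype(np.float32)*1000); print("pan",r)
    lab=[(P[:,2])]
print("display ", ray(sc,(348,210),.022))
```

```text
shoulder scene ctr [ 0.5628 -0.2109  0.065 ] edges [0.044  0.0642 0.0437 0.0642] ang [  63.   -26.5 -117.   153.7]
shoulder side ctr [ 0.5613 -0.2113  0.065 ] edges [0.0445 0.0612 0.0399 0.0632] ang [-122.3  152.4   59.8  -23.5]
lip scene ctr [ 0.5634 -0.2111  0.122 ] edges [0.0248 0.0362 0.0238 0.0381] ang [  63.1  -27.4 -112.3  154.2]
lip side ctr [ 0.5619 -0.2084  0.122 ] edges [0.0238 0.0374 0.0236 0.0363] ang [-115.6  152.9   61.7  -26.9]
ball [ 0.55423729 -0.20691152  0.10738256] [[ 0.55338046 -0.20682767  0.107     ]]
scene [ 333  204  106   60 3379]
pan ((483.09613037109375, 222.02142333984375), (140.0488739013672, 140.2040252685547), 8.761918067932129)
side [  227   355   145   125 15352]
pan ((481.094970703125, 223.93612670898438), (138.72671508789062, 138.88916015625), 8.678444862365723)
display  [[0.37744694 0.23006263 0.022     ]]
```

Emit:
{"method": "jog_arm", "body": {"series": [[-1, 34.6, 32.2, 0, 0, 0, 131], [-1, 34.6, 32.2, 0, 0, 0, 131], [-1, 34.6, 32.2, 0, 0, 0, 131], [-1, 34.6, 32.2, 0, 0, 0, 131], [-1, 34.6, 32.2, 0, 0, 0, 131], [-1, 34.6, 32.2, 0, 0, 0, 131], [-1, 34.6, 32.2, 0, 0, 0, 131], [-1, 34.6, 32.2, 0, 0, 0, 131], [-1, 34.6, 32.2, 0, 0, 0, 131], [-1, 34.6, 32.2, 0, 0, 0, 131], [-1, 34.6, 32.2, 0, 0, 0, 131], [-1, 34.6, 32.2, 0, 0, 0, 131]]}}

```text
clock: 1.35
tcp_pos: [0.5657, -0.2066, 0.2531]
tool_rot: [1.831, 2.552, 0.004]
wrist_force: [-0.0, -0.1, 0.2]
grip_width: 0.0855
```

Emit:
{"method": "jog_arm", "body": {"series": [[-1, 0, 0, 0, 0, 0, 44.7], [-1, 0, 0, 0, 0, 0, 44.7], [-1, 0, 0, 0, 0, 0, 44.7], [-1, 0, 0, 0, 0, 0, 44.7], [-1, 0, 0, 0, 0, 0, 44.7], [-1, 0, 0, 0, 0, 0, 44.7], [-1, 0, 0, 0, 0, 0, 44.7], [-1, 0, 0, 0, 0, 0, 44.7]]}}

```text
clock: 2.02
tcp_pos: [0.5624, -0.2107, 0.2533]
tool_rot: [-0.739, -3.053, -0.0]
wrist_force: [0.2, 0.0, 0.7]
grip_width: 0.0857
```

Run:
```python
from h import *
from scipy.spatial.transform import Rotation as Ro
s=observe(); print(s["tcp_pos"],Ro.from_rotvec(s["tool_rot"]).as_matrix().round(4),s["joint_vel"].round(3),s["qpos"].round(3))
c=capture("wrist"); cv2.imwrite("pics/w1.png",c["color"])
```

```text
[ 0.56238221 -0.21073875  0.25327725] [[-8.892e-01  4.575e-01 -0.000e+00]
 [ 4.575e-01  8.892e-01  1.000e-04]
 [ 1.000e-04  1.000e-04 -1.000e+00]] [-0.    -0.001  0.002  0.001  0.002  0.05 ] [-0.464  0.431  0.162  1.302  0.     0.011]
```

View pics/w1.png

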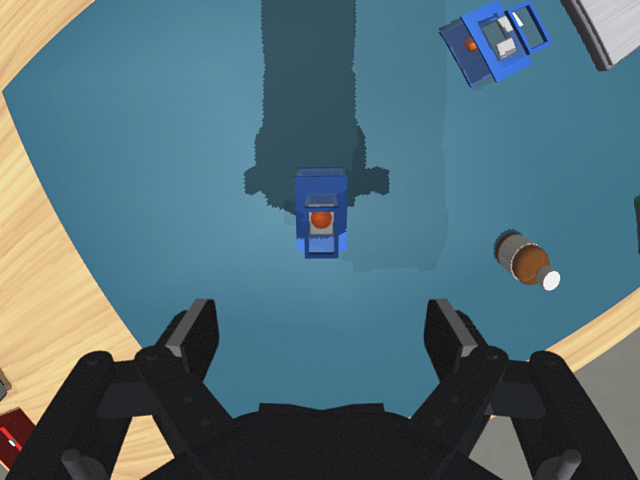

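```bash
cat >> h.py <<'E'
from scipy.spatial.transform import Rotation as Ro
def wray(c,s,px,z):
    f=foc(c); px=np.atleast_2d(px).astype(float)-[c["cx"],c["cy"]]; r=np.linalg.norm(px,axis=1); th=r/f
    d=np.c_[px/np.maximum(r,1e-9)[:,None]*np.sin(th)[:,None],np.cos(th)]
    T=np.eye(4); T[:3,:3]=Ro.from_rotvec(s["tool_rot"]).as_matrix(); T[:3,3]=s["tcp_pos"]; T=T@c["T_tool_cam"]
    d=d@T[:3,:3].T; o=T[:3,3]; return o+((z-o[2])/d[:,2])[:,None]*d
E
python3 - <<'E'
from h import *
s=observe(); c=capture("wrist")
hsv=cv2.cvtColor(c["color"],cv2.COLOR_BGR2HSV); m=cv2.inRange(hsv,(3,170,130),(14,255,255)); m[:,:250]=0;m[:,380:]=0
v,u=np.nonzero(m); print(u.mean(),v.mean())
B=wray(c,s,(u.mean(),v.mean()),.107); print("ball",B)
L=wray(c,s,[(307,205),(336,205),(338,258),(305,258)],.122); print("lip",L.round(4),L.mean(0))
ax=np.array([.889,-.4575]); print("ball along x from TCP",(B[0,:2]-s["tcp_pos"][:2])@ax,"lip",(L.mean(0)[:2]-s["tcp_pos"][:2])@ax,(L.mean(0)[:2]-s["tcp_pos"][:2])@np.array([.4575,.889]))
E
```

```text
320.8185654008439 219.0084388185654
ball [[ 0.55674041 -0.20753718  0.107     ]]
lip [[ 0.5399 -0.2096  0.122 ]
 [ 0.5492 -0.1917  0.122 ]
 [ 0.5849 -0.208   0.122 ]
 [ 0.5739 -0.2293  0.122 ]] [ 0.56198108 -0.20967766  0.122     ]
ball along x from TCP -0.006472164449570698 lip -0.0008339411089078432 0.000766149636639543
```

Wrist rays agree: the jaws are centred and the ball is on the flask's −x side (heading about 153°). Next I descend and close.

Emit:
{"method": "jog_arm", "body": {"series": [[-1, 0, 0, -4, 0, 0, 0], [-1, 0, 0, -8, 0, 0, 0], [-1, 0, 0, -11.5, 0, 0, 0], [-1, 0, 0, -14, 0, 0, 0], [-1, 0, 0, -15.5, 0, 0, 0], [-1, 0, 0, -15.5, 0, 0, 0], [0, 0, 0, -15.5, 0, 0, 0], [0.3, 0, 0, -15.5, 0, 0, 0], [0.6, 0, 0, -15.5, 0, 0, 0], [1, 0, 0, -15.5, 0, 0, 0], [1, 0, 0, -15.5, 0, 0, 0], [1, 0, 0, -15.5, 0, 0, 0]]}}

```text
clock: 3.12
tcp_pos: [0.5635, -0.2114, 0.0998]
tool_rot: [0.739, 3.05, -0.001]
wrist_force: [1.0, -1.1, 5.3]
grip_width: 0.0241
```

Emit:
{"method": "jog_arm", "body": {"series": [[1, 0, 0, 0, 0, 0, 0], [1, 0, 0, 0, 0, 0, 0], [1, 0, 0, 0, 0, 0, 0], [1, 0, 0, 0, 0, 0, 0]]}}

```text
clock: 3.45
tcp_pos: [0.5636, -0.2113, 0.0998]
tool_rot: [0.739, 3.05, -0.001]
wrist_force: [-0.4, 0.2, 6.6]
grip_width: 0.0235
```

Emit:
{"method": "jog_arm", "body": {"series": [[1, 0, 0, 3, 0, 0, 0], [1, 0, 0, 6, 0, 0, 0], [1, 0, 0, 10, 0, 0, 0], [1, 0, 0, 14, 0, 0, 0], [1, -2, 1, 17, 0, 0, 0], [1, -5, 2.5, 20, 0, 0, 0], [1, -8, 4, 22, 0, 0, 0], [1, -8, 4, 22, 0, 0, 0]]}}

```text
clock: 4.12
tcp_pos: [0.4796, -0.169, 0.324]
tool_rot: [0.738, 3.049, -0.001]
wrist_force: [0.7, -0.2, -0.8]
grip_width: 0.0238
```

Run:
```python
from h import *
s=observe(); print(s["tcp_pos"],s["qpos"].round(3),s["wrist_force"],s["grip_width"])
a=capture("scene")["color"]; b=capture("side")["color"]
cv2.imwrite("pics/l1.png",cv2.resize(np.hstack([a,b]),None,fx=.62,fy=.62))
print("twin", ray(capture("scene"),(289.4,267.6),.065))
```

```text
[ 0.47957957 -0.16899103  0.32395679] [-0.464  0.227  0.055  1.394  0.     0.011] [ 0.69579564 -0.16806496 -0.84087585] 0.02381290133742734
twin [[ 0.49960877 -0.00493753  0.065     ]]
```

View pics/l1.png

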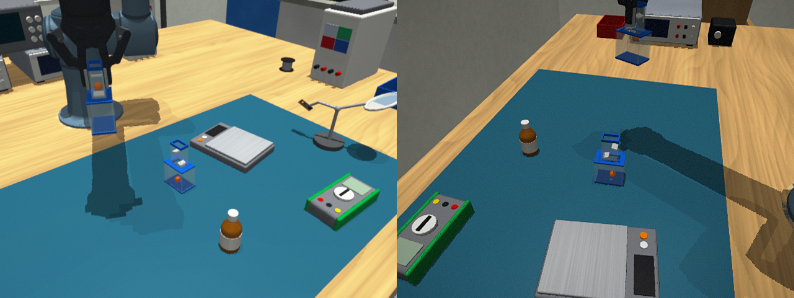

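The flask is lifted and upright in the jaws, at about (100,100) in the left half. Next is a 40° lean to its +x side.

Emit:
{"method": "jog_arm", "body": {"series": [[1, 0, 0, 0, 3.1, 6.1, 0], [1, 0, 0, 0, 6.1, 11.9, 0], [1, 0, 0, 0, 9.2, 17.8, 0], [1, 0, 0, 0, 12.2, 23.7, 0], [1, 0, 0, 0, 15.3, 29.7, 0], [1, 0, 0, 0, 18.3, 35.6, 0], [1, 0, 0, 0, 18.3, 35.6, 0], [1, 0, 0, 0, 18.3, 35.6, 0], [1, 0, 0, 0, 18.3, 35.6, 0], [1, 0, 0, 0, 18.3, 35.6, 0], [1, 0, 0, 0, 18.3, 35.6, 0], [1, 0, 0, 0, 18.3, 35.6, 0]]}}

```text
clock: 5.27
tcp_pos: [0.4596, -0.1616, 0.297]
tool_rot: [-0.587, -2.418, -0.204]
wrist_force: [-1.4, -0.0, -1.1]
grip_width: 0.0239
```

Emit:
{"method": "jog_arm", "body": {"series": [[1, 0, 0, 0, 0, 0, 0], [1, 0, 0, 0, 0, 0, 0], [1, 0, 0, 0, 0, 0, 0], [1, 0, 0, 0, 0, 0, 0], [1, 0, 0, 0, 0, 0, 0], [1, 0, 0, 0, 0, 0, 0]]}}

```text
clock: 5.77
tcp_pos: [0.4596, -0.1617, 0.2948]
tool_rot: [-0.586, -2.413, -0.205]
wrist_force: [0.1, -0.2, -0.9]
grip_width: 0.0238
```

Run:
```python
from h import *
s=observe(); R=Ro.from_rotvec(s["tool_rot"]).as_matrix(); print(s["tcp_pos"],s["qpos"].round(3),R.round(3),np.degrees(np.arccos(-R[2,2])))
a=capture("scene")["color"]; b=capture("side")["color"]
cv2.imwrite("pics/t1.png",np.hstack([cv2.resize(a[0:240,60:300],None,fx=1.66,fy=1.66),cv2.resize(b[0:240,300:540],None,fx=1.66,fy=1.66)]))
```

```text
[ 0.45959649 -0.16171066  0.29484069] [-0.471  0.803  0.678  2.115  0.004  0.004] [[-0.697  0.459 -0.551]
 [ 0.359  0.888  0.286]
 [ 0.621  0.001 -0.784]] 38.366817966690206
```

View pics/t1.png

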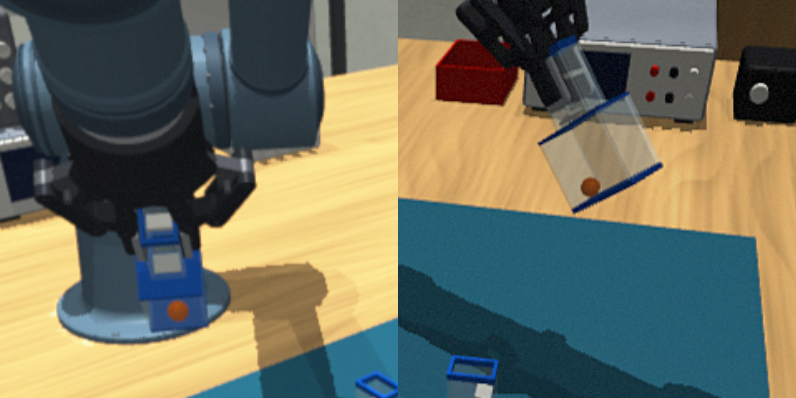

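The tip already carried the ball past both catches. In the side view it lies at the body's bottom at about (590,187), which still needs a check. I'll compute the turn back to upright and triangulate the ball.

Run:
```python
from h import *
s=observe(); Rc=Ro.from_rotvec(s["tool_rot"]); R=Rc.as_matrix()
Rd=np.array([[-.8892,.4575,0],[.4575,.8892,0],[0,0,-1]])
print("turn",np.degrees((Ro.from_matrix(Rd)*Rc.inv()).as_rotvec()).round(2))
cs=[capture("scene"),capture("side")]; px=[]
for c,(x0,x1,y0,y1) in zip(cs,[(120,210,100,210),(380,480,80,140)]):
    m=cv2.inRange(cv2.cvtColor(c["color"],cv2.COLOR_BGR2HSV),(3,150,90),(16,255,255)); k=np.zeros_like(m); k[y0:y1,x0:x1]=1; v,u=np.nonzero(m*k); px.append((u.mean(),v.mean())); print(px[-1],len(u))
B=tri(cs,px); t=R.T@(B-s["tcp_pos"]); print("ball",B,"tool frame",t, "flask z approx",-(t[2])+.0388)
```

```text
turn [-17.64 -34.08   0.07]
(np.float64(166.78217821782178), np.float64(186.82178217821783)) 101
(np.float64(415.77906976744185), np.float64(111.86046511627907)) 86
ball [ 0.42490185 -0.14357544  0.21446973] tool frame [-0.01918129  0.00010852  0.08729267] flask z approx -0.048492666156905534
```

The ball is confirmed at the bottom of the body: flask z ≈ −48 mm. I'll go upright and carry it over the pan.

Emit:
{"method": "jog_arm", "body": {"series": [[1, 0, 0, 1, -3, -5.7, 0], [1, 0, 0, 2, -5.9, -11.4, 0], [1, 0, 1, 2, -8.8, -17, 0], [1, 0, 3, 2, -11.8, -22.7, 0], [1, 0.5, 6, 2, -14.7, -28.4, 0], [1, 1, 9, 2, -17.64, -34.08, 0], [1, 1, 13, 2, -17.64, -34.08, 0], [1, 1.5, 17, 2, -17.64, -34.08, 0], [1, 2, 21, 2, -17.64, -34.08, 0], [1, 2.2, 25, 2, -17.64, -34.08, 0], [1, 2.2, 29, 2, -17.64, -34.08, 0], [1, 2.2, 32, 2, -17.64, -34.08, 0]]}}

```text
clock: 6.97
tcp_pos: [0.4806, 0.1611, 0.3149]
tool_rot: [-0.738, -3.053, -0.001]
wrist_force: [0.7, -0.5, -0.9]
grip_width: 0.024
```

Run:
```python
from h import *
s=observe(); Rc=Ro.from_rotvec(s["tool_rot"])
Rd=np.array([[-.8892,.4575,0],[.4575,.8892,0],[0,0,-1]])
print(s["tcp_pos"],s["wrist_force"],s["qpos"].round(3),"turn",np.degrees((Ro.from_matrix(Rd)*Rc.inv()).as_rotvec()).round(2))
print((np.array([.482,.223,.2])-s["tcp_pos"])*100)
```

```text
[0.48057888 0.16112895 0.3149281 ] [ 0.71954834 -0.51673018 -0.88691616] [1.980e-01 2.280e-01 3.300e-02 1.376e+00 1.000e-03 6.720e-01] turn [-0.06 -0.02 -0.04]
[  0.14211226   6.18710503 -11.49281031]
```

Emit:
{"method": "jog_arm", "body": {"series": [[1, 0, 3, -2, 0, 0, 0], [1, 0, 6, -5, 0, 0, 0], [1, 0, 6.2, -9, 0, 0, 0], [1, 0, 6.2, -12, 0, 0, 0], [1, 0, 6.2, -14.5, 0, 0, 0], [1, 0, 6.2, -14.5, 0, 0, 0], [1, 0, 6.2, -14.5, 0, 0, 0]]}}

```text
clock: 7.55
tcp_pos: [0.4799, 0.2198, 0.1689]
tool_rot: [-0.74, -3.05, 0.003]
wrist_force: [0.2, 0.8, -1.1]
grip_width: 0.0236
```

Run:
```python
from h import *
s=observe(); print(s["tcp_pos"],s["wrist_force"],s["joint_vel"].round(3))
a=capture("scene")["color"]; b=capture("side")["color"]
cv2.imwrite("pics/p1.png",np.hstack([cv2.resize(a[100:300,280:480],None,fx=2,fy=2),cv2.resize(b[240:480,200:440],None,fx=1.666,fy=1.666)[:400]]))
```

```text
[0.47989259 0.21976238 0.16892536] [ 0.17598438  0.76511482 -1.0598198 ] [-0.005 -0.033  0.074  0.012  0.002 -0.001]
```

View pics/p1.png

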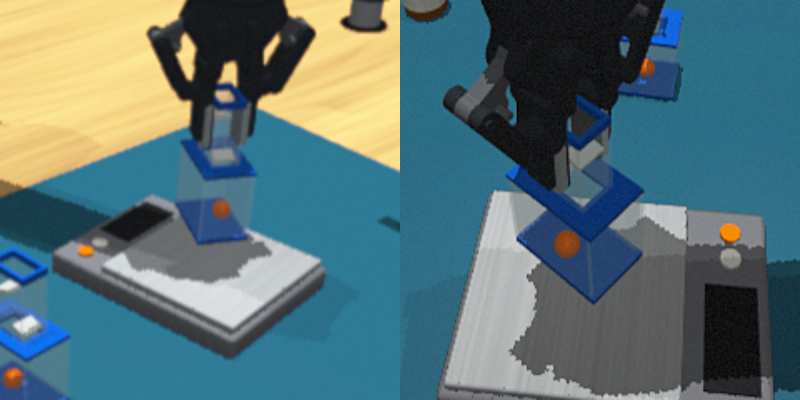

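Ball at the flask bottom in both views (221,209 and 566,243), with the flask centred over the pan. Now lower gently.

Emit:
{"method": "jog_arm", "body": {"series": [[1, 0.1, 0.2, -1, 0, 0, 0], [1, 0.1, 0.2, -2, 0, 0, 0], [1, 0.1, 0.2, -2.6, 0, 0, 0], [1, 0.1, 0.2, -3.1, 0, 0, 0], [1, 0.1, 0.2, -3.4, 0, 0, 0], [1, 0.1, 0.2, -3.6, 0, 0, 0], [1, 0.1, 0.2, -3.6, 0, 0, 0], [1, 0.1, 0.2, -3.6, 0, 0, 0]]}}

```text
clock: 8.32
tcp_pos: [0.4826, 0.2223, 0.1339]
tool_rot: [0.741, 3.053, 0.001]
wrist_force: [0.1, -0.6, -1.0]
grip_width: 0.0237
```

Emit:
{"method": "jog_arm", "body": {"series": [[1, 0, 0, -0.15, 0, 0, 0], [1, 0, 0, -0.25, 0, 0, 0], [1, 0, 0, -0.3, 0, 0, 0], [1, 0, 0, -0.3, 0, 0, 0], [1, 0, 0, -0.3, 0, 0, 0]]}}

```text
clock: 8.73
tcp_pos: [0.4826, 0.2223, 0.131]
tool_rot: [0.741, 3.053, 0.001]
wrist_force: [-0.1, -0.2, -1.9]
grip_width: 0.0242
```

Emit:
{"method": "jog_arm", "body": {"series": [[1, 0, 0, -0.08, 0, 0, 0], [1, 0, 0, -0.12, 0, 0, 0], [1, 0, 0, -0.12, 0, 0, 0], [1, 0, 0, -0.12, 0, 0, 0]]}}

```text
clock: 9.07
tcp_pos: [0.4828, 0.2224, 0.1304]
tool_rot: [0.741, 3.052, 0.001]
wrist_force: [-2.4, 0.7, 5.2]
grip_width: 0.0236
```

Contact shows as +5 N in z. Next: open gradually, then rise.

Emit:
{"method": "jog_arm", "body": {"series": [[0.4, 0, 0, 0, 0, 0, 0], [0.2, 0, 0, 0, 0, 0, 0], [0, 0, 0, 0, 0, 0, 0], [-0.5, 0, 0, 0, 0, 0, 0], [-1, 0, 0, 0, 0, 0, 0], [-1, 0, 0, 0, 0, 0, 0], [-1, 0, 0, 0, 0, 0, 0], [-1, 0, 0, 0, 0, 0, 0]]}}

```text
clock: 9.73
tcp_pos: [0.4826, 0.2223, 0.1297]
tool_rot: [0.741, 3.053, 0.0]
wrist_force: [-0.6, -0.0, -0.3]
grip_width: 0.0856
```

Emit:
{"method": "jog_arm", "body": {"series": [[-1, 0, 0, 2, 0, 0, 0], [-1, 0, 0, 5, 0, 0, 0], [-1, 0, 0, 9, 0, 0, 0], [-1, 0, 0, 13, 0, 0, 0], [-1, 0, 0, 16, 0, 0, 0], [-1, -4, -4, 18, 0, 0, 0], [-1, -7, -8, 18, 0, 0, 0], [-1, -8, -10, 18, 0, 0, 0], [-1, -8, -10, 18, 0, 0, 0]]}}

```text
clock: 10.48
tcp_pos: [0.399, 0.1191, 0.3104]
tool_rot: [-0.745, -3.052, 0.003]
wrist_force: [-0.8, 0.8, -0.3]
grip_width: 0.0854
```

Run:
```python
from h import *
s=observe(); print(s["clock"],s["tcp_pos"],s["wrist_force"],s["grip_width"])
cs=[capture("scene"),capture("side")]; a,b=[c["color"] for c in cs]
cv2.imwrite("pics/f_scene.png",a); cv2.imwrite("pics/f_side.png",b)
cv2.imwrite("pics/p2.png",np.hstack([cv2.resize(a[100:300,280:480],None,fx=2,fy=2),cv2.resize(b[240:480,200:440],None,fx=1.666,fy=1.666)[:400]]))
```

```text
10.4833 [0.39897623 0.11912219 0.3104339 ] [-0.8258953   0.80937828 -0.32424552] 0.08535691340387207
```

View pics/p2.png

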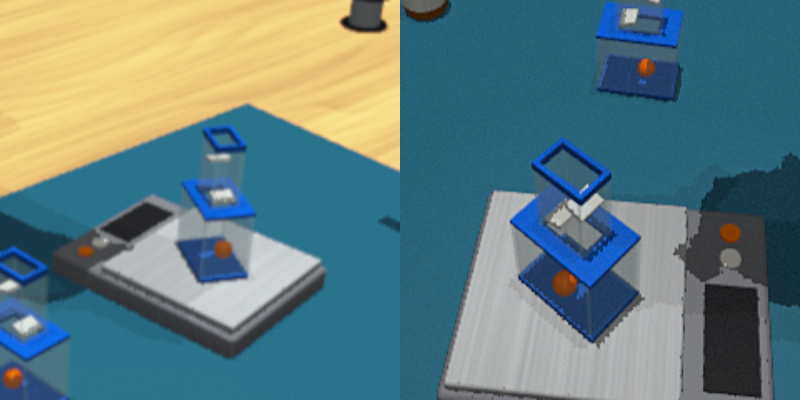

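View pics/f_scene.png

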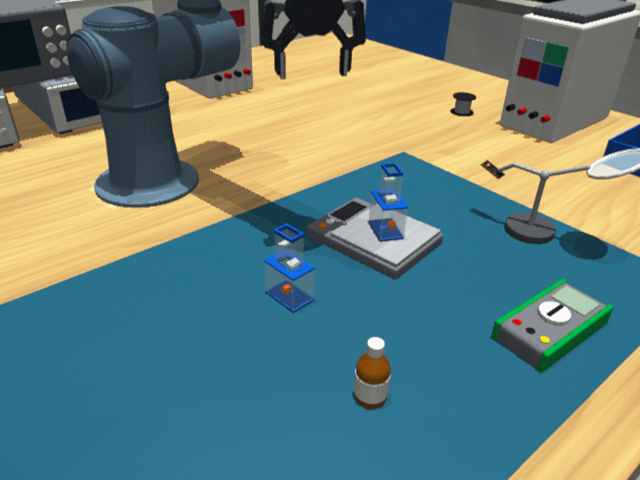

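The flask stands free on the pan (scene about 390,205) with the ball at its bottom, and the twin is unchanged. One numeric check of centring and twin.

Run:
```python
from h import *
sc=capture("scene"); sd=capture("side")
for n,c,sh,lp,k,o in [("scene",sc,[(181,184),(229,180),(255,212),(208,217)],[(202,127),(228,124),(245,147),(220,152)],2,(280,100)),
                  ("side",sd,[(111,222),(157,190),(239,234),(193,277)],[(132,155),(162,139),(210,175),(180,195)],1.666,(200,240))]:
    for nm,p,z in(("shoulder",sh,.095),("lip",lp,.152)):
        P=ray(c,np.array(p)/k+o,z).mean(0); print(n,nm,P.round(4),"off pan",(P[:2]-[.482,.223]).round(4))
for n,f,c in(("scene","pics/scene0.png",sc),("side","pics/side0.png",sd)):
    a=cv2.imread(f); x0,x1,y0,y1={"scene":(260,318,222,310),"side":(315,372,212,300)}[n]
    print(n,"twin change",np.abs(a[y0:y1,x0:x1].astype(int)-c["color"][y0:y1,x0:x1]).mean())
```

```text
scene shoulder [0.4825 0.2227 0.095 ] off pan [ 0.0005 -0.0003]
scene lip [0.4822 0.222  0.152 ] off pan [ 0.0002 -0.001 ]
side shoulder [0.4795 0.225  0.095 ] off pan [-0.0025  0.002 ]
side lip [0.4803 0.2229 0.152 ] off pan [-0.0017 -0.0001]
scene twin change 10.350248171368861
side twin change 9.800571504518873
```

Run:
```python
from h import *
for n in("scene","side"):
    c=capture(n)["color"]; a=cv2.imread(f"pics/{n}0.png"); x0,x1,y0,y1={"scene":(260,318,222,310),"side":(315,372,212,300)}[n]
    f=lambda i:[cv2.boundingRect(cv2.inRange(cv2.cvtColor(i[y0:y1,x0:x1],cv2.COLOR_BGR2HSV),(105,180,120),(125,255,255)))]
    print(n,f(a),f(c))
print(env.finish_job())
```

```text
scene [(4, 2, 51, 86)] [(4, 1, 51, 87)]
side [(3, 2, 52, 79)] [(3, 2, 52, 83)]
the job is handed in; nothing more can be done
None
```

I freed the stuck ball, stood its flask upright in the middle of the scale pan and handed the job in at about 10.6 s. No verdict was reported.

**Freeing the ball:** I gripped the flask by the neck, lifted it and leaned it about 38° to its +x side (joint 4 reached its limit, short of the 40° I asked for). The ball went straight past both catches into the body on that one lean. I therefore did not lean it to the -x side, so it was not rocked both ways as you described.

**Last checks:**
- **Ball:** I triangulated it at about 48 mm below the flask's centre while the flask was tilted. After release both camera views still show it at the bottom.
- **Position:** The flask's centre is within about 3 mm of the pan's centre in both views. The shoulder and lip centres agree to about 2 mm, so it stands upright.
- **Gripper:** It is open and well clear of everything.
- **Other flask:** Its blue outline is within 1 pixel of the start in the scene view. In the side view its corner and width are the same, but the outline is 4 pixels taller. A plain pixel comparison of its area also differed by about 10 grey levels. I took both differences to be the moved shadow and image noise, but did not check further.

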